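Seat the lid of the moisture tin and tare the balance

ROBOT

A 7-joint arm with a two-finger parallel gripper is mounted at the origin on a cart in front of the work surface, level with it; the furniture and walls round the work are solid. World frame = base frame: x ahead of the robot, y to its left, z up, the work surface at z = 0. Lengths are in mm, angles in rad, forces in N, time in s.
With the tool pointing down it reaches from about 350 to 900 mm from the base axis. Payload 19.9 kg.
Tool frame: the origin (TCP) lies between the finger pads; the fingertips stand r.tip_extent ahead of it and the grasp point (between the pads) lies 2 mm behind it (r.tip_extent is the distance from the TCP to the fingertips, in mm); y points along the fingers, z is the direction in which the jaws open and shut, and the axes are right-handed (so a half turn about y gives the same grasp; the last joint's range is limited). The gripper opens to 94 mm and grips with 3 to 60 N. Pads are 16 mm wide; open, the fingers measure 119 mm over their backs; the gripper's body (75 mm by 177 mm) begins 78 mm behind the grasp point.
Start: joints at [-1.145, 0.417, -0.01, 1.614, 0.005, 1.111, -0.053], TCP at [281.814, 557.836, 222.425] pointing down, gripper open.
Joint ranges: [-2.81, 2.81], [-0.39, 2.02], [-1.27, 1.25], [0.06, 2.57], [-1.19, 4.33], [0.19, 2], [-2.82, 2.82]. Speed limits (rad/s): [1.89, 1.89, 2.39, 2.39, 3.01, 3.01, 3.01].

INTERFACE

Orientations are given as a unit quaternion [x, y, z, w].
In Python, from rig import r, viewer, workorder gives the robot as it stands.
- The arm moves only by the tool step_arm, never from a script. Its argument "increments" is a list of rows, each a list of 3 entries, a list of its own where there are three numbers: the shift along the world's x, y, z in cm, then the turn about the world's z in rad, then the opening in per cent of the stroke, from 0 (shut) to 100 (fully open). A call has 1 to 10 rows; each row shifts and turns the commanded pose from where the row before left it; what a row does not reach is not made up. A row lasts 1/8 s, in which the tool goes at most 62.5 mm and 10.7 degrees, less where a joint would pass 70% of its speed; a pose out of reach is approached as far as the arm can. A call is refused whole if a number of a shift passes 6.25 or a number of a turn 0.188, either way. A call with a gripper value outside its range is refused whole. The fingers move at their own pace and stop on an object; "newtons" is the grip in N (left out, the last holds). Time passes only in rows, so rows that do not move let the fingers close. It gives the time, the measured TCP pose, the force and the opening at its end, in the units of the state.
- r.observe(): the state, without advancing time (a new reading comes with each control period).
- viewer.camera(name): name is "scene" or "top" or "wrist"; returns (picture, depth): 420x560x3 uint8, blue, green, red; 420x560 float32, mm along the optical axis (not along the pixel's ray), 0 where there is no reading.
- viewer.camera_params(name): a dict with "K" (3x3 intrinsics, pixels), "origin" and "orientation" of the camera in the world. Camera axes: x right, y down, z forward; pixel columns grow to the right and rows downward; lengths in mm; the calibration is good to about 2 mm. The wrist camera is an equidistant fisheye: a pixel r from the principal point sees the ray r / f radians off the axis. A picture is of the moment at which its call begins: read the wrist's pose just before it. camera_params takes no time and is no camera call; for the wrist camera it gives the pose at the moment of the call.
- workorder.close_job(): hands the job in, once; it reports no verdict.
Trained networks look in the newest picture that a camera, given by its name, has taken for a name from the list of things; names that differ only in an ending like _2 or _b are one class to them, and where a whole thing is asked for, a point or a joint stands for the part that bears it (a point fixed in the world has none). Each returns a list of dicts, best first, with "conf" (0 to 1); they miss things now and then, are a little off and sometimes report something else, mostly with a low value. They report only what shows in the picture. A call takes as long as a camera call. They do not tell look-alikes from the thing itself.
- viewer.look_for(camera, target): "rect" ([centre column, centre row, width, height] in pixels, round what is visible of it).
- viewer.spot_point(camera, target): "pixel" ([row, column] in pixels: a listed point, or the origin of a listed thing).
The state is a dict: "time_s": time; "q": joint angles; "qd": joint speeds; "joint_torque": joint torques, N m; "tool_pos": TCP position; "ee_rot": TCP orientation; "contact_force": force on the tool from outside, world axes, zero at the start; "ft_torque": the same for the moment, N m; "gripper_width": opening from 0.0 (shut) to 1.0 (fully open).
Only numpy, scipy, OpenCV 4.12 (cv2) and the standard library are available. Lean on these libraries where they do the work, as an engineer would, in place of code of your own. Each camera call takes 0.05 s, during which the arm holds its last target. There are 200 camera calls.

TASK

An empty moisture tin stands on the near balance with its lid not pushed fully on. With the fingertips, gently press the lid down until it is fully home, and only then press the balance's tare key (the left one of the two keys, next to the display) all the way down and let it come up again, so that the closed tin is zeroed out. Do not lift the tin or shift it on the pan, do not press the power key beside the tare key, and leave everything round the balance where it is.

Things in the scene. Friction and masses are not known exactly. Their poses are not given: they have to be found in the camera images.
- bench_balance: near grey balance, 228 (x) x 178 (y) x 68 mm, fixed; the like one farther off has an empty pan and plays no part. Origin: centre of its underside, 5 mm above world z = 0. z up; x from its front (display, keys; towards the robot) to its back; y to the left seen from the robot. Case top round the keys at z = 50 mm; white pan x -45 to 105, y -75 to 75 mm, surface at z = 67.5 mm
- tin: round aluminium moisture tin, 57 mm across, 38 mm high when closed, 0.11 kg, standing loose on the balance's pan. Origin: centre of its underside; z up.
- lid_top (a point): centre of the top face of that tin's lid (flat, 56 mm across); it is 38 mm above the tin's underside when the lid is fully home and higher by the value of tin_lid otherwise
- tin_lid (a joint): how far the lid stands up above its seat, m: 0 is fully home, 0.005 to 0.008 at the start. It slides straight down on the tin with about 2 N of friction, stops hard at 0 and stays where it is left.
- tare_key (a point): centre of the top face of the tare key: the left one of the balance's two small white keys as seen from the robot, the one next to the display. 10 mm (balance x) by 14 mm (balance y), its top 54 mm above the balance's underside and 4 mm proud of the case, at (-78, -40) mm in the balance's frame.
- bench_balance_key0 (a joint): travel of the tare key, m: 0 is up, 0.002 is fully down. Sprung: it starts to move at about 1 N, is fully down at about 3 N, and springs back when let go.
- power_key (a point): centre of the top face of the power key, the right one of the two, of the same size and spring, 20 mm to the right of the tare key (6 mm gap), at (-78, -60) mm in the balance's frame; to be left alone
- bench_balance_key1 (a joint): travel of the power key, m, as for the tare key
- tin_b: closed moisture tin, 57 mm across, 38 mm high, standing left of the balance, loose; a bystander. Origin: centre of its underside.
- tin_c: another closed moisture tin, same size, behind tin_b, loose; a bystander. Origin: centre of its underside.
- tin_d: a third closed moisture tin, same size, in front of the balance on its right, loose; a bystander. Origin: centre of its underside.
- weight_case: closed dark case of check weights, 71 x 118 x 30 mm, just left of tin_b and tin_c (a like case stands at the far left end of the bench), loose; a bystander. Origin: centre of its underside.
- flat_brush: flat bristle brush with a wooden handle, 28 x 175 x 11 mm, lying in front of the balance on its left, loose; a bystander. Origin: centre of its underside.
There are look-alikes about, which are no part of the job. Leave any purple look-alike of the tin alone.

How it is judged:
By the outcome, as a careful person would: the job done as asked, in the order asked, and still so for the second after the job is handed in, with the robot touching nothing.
It also fails if it takes over 45 s, if anything falls off the work surface, if the arm or the gripper's body presses on something with over 40 N, if the wrist force passes 120 N, or if a joint passes its speed limit or range.

## Working session

There is one attempt and no reset: what is moved stays moved. The work goes in short steps, Python scripts to look and compute and a tool call to move; the robot and the scene stay as the last step left them, time stands still between calls to the robot, and variables do not carry over. Pictures are saved under pics/ and viewed, about 8 in all and at most 12, crops included, and the job is handed in when it is done.

Besides the shell and the picture viewer there is one more tool, called after "Emit:" as name(argument=value, ...), one argument or row to a line, values as JSON. step_arm: Moves the arm, as the interface text tells. Its arguments: {"type":"object","properties":{"increments":{"type":"array","items":{"type":"array"}},"newtons":{"type":"number"}},"required":["increments"]}

```bash
mkdir -p pics; cat > h.py <<'E'
import numpy as np,cv2
from scipy.spatial.transform import Rotation as R
from rig import r,viewer,workorder
def world(cam,row,col,depth=None,z=None):
    p=viewer.camera_params(cam);K=np.array(p["K"]);o=np.array(p["origin"])
    M=R.from_quat(p["orientation"]).as_matrix() if np.size(p["orientation"])==4 else np.array(p["orientation"])
    d=M@np.array([(col-K[0,2])/K[0,0],(row-K[1,2])/K[1,1],1])
    s=depth if z is None else (z-o[2])/d[2]
    return o+s*d
E
python3 - <<'E'
from h import *
s=r.observe();print({k:np.round(s[k],3).tolist() for k in("time_s","tool_pos","ee_rot","contact_force","gripper_width")},r.tip_extent)
for c in("scene","top"):
    im,d=viewer.camera(c);cv2.imwrite(f"pics/{c}0.png",im);np.save(f"d_{c}.npy",d)
    print(c,viewer.camera_params(c))
    for t in("bench_balance","tin","lid_top","tare_key","power_key"):
        for q in viewer.spot_point(c,t)[:6]:
            row,col=q["pixel"];dd=d[int(row),int(col)]
            print(c,t,round(q["conf"],2),np.round(q["pixel"]),np.round(world(c,row,col,dd),1))
E
```

```text
{'time_s': 0.0, 'tool_pos': [281.679, 557.543, 221.855], 'ee_rot': [0.688, -0.164, 0.164, -0.687], 'contact_force': [-0.297, -0.551, -0.166], 'gripper_width': 0.998} 17.0
scene {'K': array([[500.93942232,   0.        , 277.9981559 ],
       [  0.        , 500.93942232, 203.87929355],
       [  0.        ,   0.        ,   1.        ]]), 'origin': array([-185.14333048,  970.84407733,  639.87573493]), 'orientation': array([-0.31550045,  0.79457464, -0.47818252,  0.20112704])}
scene bench_balance 0.67 [250. 266.] [468.8 345.   57. ]
scene bench_balance 0.19 [261. 349.] [347.2 208.6  18.3]
scene tin 0.95 [221. 243.] [548.6 335.2  94.9]
scene tin 0.89 [289. 250.] [422.9 434.5  29.4]
scene tin 0.86 [288. 289.] [368.5 380.3  28.8]
scene tin 0.65 [228. 335.] [448.4 132.6  30.2]
scene lid_top 0.64 [205. 243.] [568.2 316.6 121. ]
scene lid_top 0.41 [324. 274.] [311.6 481.7  35.2]
top {'K': array([[444.09896266,   0.        , 283.80951914],
       [  0.        , 444.09896266, 212.26390876],
       [  0.        ,   0.        ,   1.        ]]), 'origin': array([ 437.93147217,  199.52009435, 1257.97315209]), 'orientation': array([-0.70121042,  0.71083705, -0.0431181 ,  0.03399214])}
top bench_balance 0.79 [230. 245.] [520.3 286.2  76.9]
top tin 0.88 [283. 221.] [381.4 355.9  40.1]
top tin 0.78 [232. 375.] [515.2 -68.2  32.9]
top tin 0.76 [212. 233.] [564.4 315.7 120. ]
top tin 0.7 [251. 307.] [462.7 121.9  46.1]
top tin 0.7 [209. 352.] [579.3  -6.7  32.6]
top tin 0.64 [260. 199.] [443.3 415.6  40.8]
top lid_top 0.82 [127. 309.] [813.6 108.8  39.4]
top lid_top 0.71 [212. 230.] [564.6 322.8 116.8]
top lid_top 0.71 [226. 379.] [528.6 -80.2  39.8]
top lid_top 0.69 [207. 355.] [583.1 -13.5  42. ]
```

View pics/top0.png

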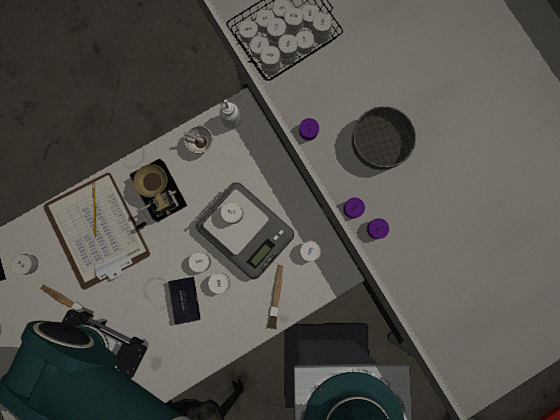

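View pics/scene0.png

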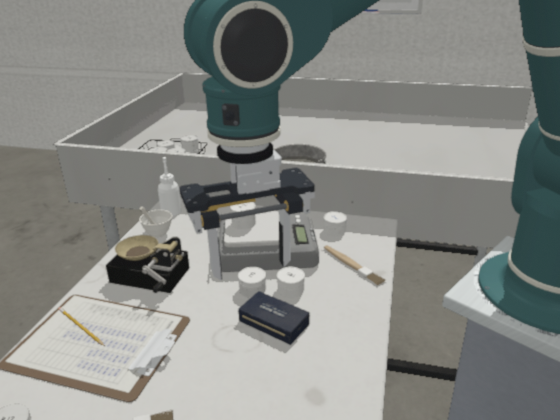

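```bash
python3 - <<'E'
from h import *
im=cv2.imread("pics/top0.png");d=np.load("d_top.npy")
rr,cc=np.mgrid[170:290,180:310];P=np.array([world("top",a,b,d[a,b]) for a,b in zip(rr.ravel(),cc.ravel())]).reshape(rr.shape+(3,))
z=P[...,2];g=im[170:290,180:310].mean(2)
def rect(m,name):
    m=cv2.morphologyEx(m.astype(np.uint8),cv2.MORPH_OPEN,np.ones((3,3)))
    n,l,st,_=cv2.connectedComponentsWithStats(m);k=1+np.argmax(st[1:,4]);q=P[l==k][:,:2].astype(np.float32)
    b=cv2.minAreaRect(q);print(name,len(q),np.round(b[0],1),np.round(b[1],1),b[2],"medz",np.median(P[l==k][:,2]))
rect((z>63)&(z<90)&(g>130),"pan bright");rect((z>35)&(z<140),"body")
rect((z>105)&(z<140),"tin");print(np.median(z[(z>105)&(z<140)]))
cv2.imwrite("pics/crop.png",cv2.resize(im[170:290,180:330],None,fx=5,fy=5,interpolation=cv2.INTER_CUBIC))
E
```

```text
Traceback (most recent call last):
  File "h.py", line 5, in world
    p=viewer.camera_params(cam);K=np.array(p["K"]);o=np.array(p["origin"])
ValueError: time passes only in moves, steps and waits
```

Camera params is call-limited; I'll vectorise it.

```bash
cat >> h.py <<'E'
def world_grid(cam,rr,cc,D):
    p=viewer.camera_params(cam);K=np.array(p["K"]);M=R.from_quat(p["orientation"]).as_matrix()
    v=np.stack([(cc-K[0,2])/K[0,0],(rr-K[1,2])/K[1,1],np.ones(rr.shape)],-1)*D[...,None]
    return v@M.T+p["origin"]
def project(cam,X):
    p=viewer.camera_params(cam);K=np.array(p["K"]);M=R.from_quat(p["orientation"]).as_matrix()
    v=(np.asarray(X)-p["origin"])@M;v=v@K.T;return v[...,:2]/v[...,2:]
E
cat > m.py <<'E'
from h import *
im=cv2.imread("pics/top0.png");d=np.load("d_top.npy")
rr,cc=np.mgrid[170:290,180:330];P=world_grid("top",rr,cc,d[170:290,180:330])
z=P[...,2];g=im[170:290,180:330].mean(2)
def rect(m,name):
    m=cv2.morphologyEx(m.astype(np.uint8),cv2.MORPH_OPEN,np.ones((3,3)))
    n,l,st,_=cv2.connectedComponentsWithStats(m);k=1+np.argmax(st[1:,4]);q=P[l==k][:,:2].astype(np.float32)
    b=cv2.minAreaRect(q);print(name,len(q),np.round(b[0],1),np.round(b[1],1),b[2],"medz",np.median(P[l==k][:,2]),"mean",q.mean(0));return b
rect((z>63)&(z<135)&(g>130),"pan bright");B=rect((z>38)&(z<140),"body")
rect((z>102)&(z<140),"tin")
big=cv2.resize(im[170:290,180:330],None,fx=5,fy=5,interpolation=cv2.INTER_CUBIC)
cv2.imwrite("pics/crop.png",big)
E
python3 m.py
```

```text
pan bright 1831 [544.8 312.8] [122.2 130.9] 47.74883270263672 medz 73.05464544694837 mean [540.6132  305.53677]
body 5258 [522.9 290.7] [223.3 175.9] 47.64202880859375 medz 58.82083820274613 mean [521.7118 290.102 ]
tin 385 [565.6 320.6] [54.6 54.8] 44.19646453857422 medz 117.72330054966505 mean [565.6617  320.31018]
```

View pics/crop.png

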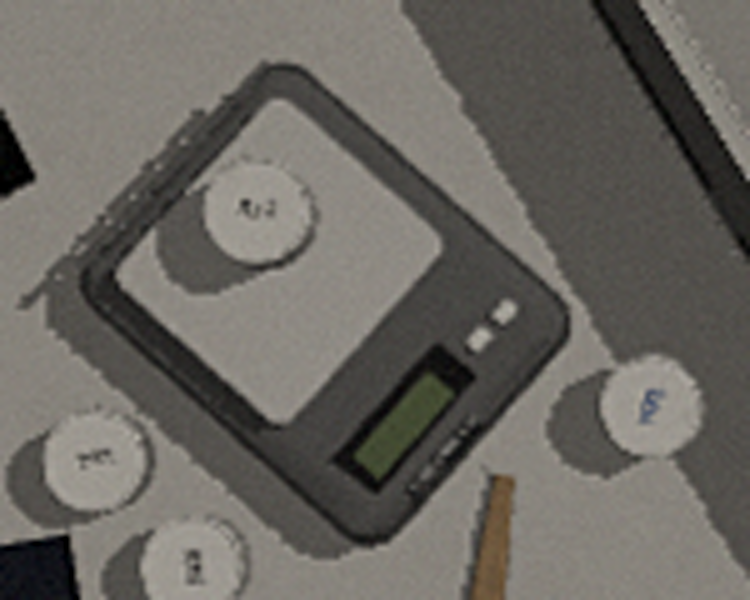

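```bash
cat >> m.py <<'E'
s=r.observe();M=R.from_quat(s["ee_rot"]).as_matrix();print("t",s["time_s"],"tool axes\n",np.round(M,3),"jaw yaw",np.degrees(np.arctan2(M[1,2],M[0,2])))
for n,u,v in(("tare",479,340),("power",505,313)):print(n,np.round(world("top",170+(v+.5)/5-.5,180+(u+.5)/5-.5,z=59),1))
for a in (45,47.6):
    a=np.radians(a);Rz=np.array([[np.cos(a),-np.sin(a)],[np.sin(a),np.cos(a)]])
    print(np.degrees(a),"pred",[np.round(np.array(B[0])+Rz@k,1) for k in((-78,-40),(-78,-60),(30,0))])
# bright keys: subpixel centroid in crop rows/cols
m=(g>100)&(z>50)&(z<70);n,l,st,ce=cv2.connectedComponentsWithStats(m.astype(np.uint8))
for k in range(1,n):
    if 3<st[k,4]<40 and 90<ce[k][0]<110:print("blob",st[k,4],ce[k]+[180,170],np.round(world("top",ce[k][1]+170,ce[k][0]+180,z=59),1))
E
python3 m.py; python3 -c "
from h import *
im,d=viewer.camera('wrist');cv2.imwrite('pics/wrist0.png',im)
im,d=viewer.camera('top')
print(viewer.spot_point('top','tare_key'),viewer.spot_point('top','power_key'))"
```

```text
pan bright 1831 [544.8 312.8] [122.2 130.9] 47.74883270263672 medz 73.05464544694837 mean [540.6132  305.53677]
body 5258 [522.9 290.7] [223.3 175.9] 47.64202880859375 medz 58.82083820274613 mean [521.7118 290.102 ]
tin 385 [565.6 320.6] [54.6 54.8] 44.19646453857422 medz 117.72330054966505 mean [565.6617  320.31018]
t 0.6 tool axes
 [[ 0.893  0.     0.451]
 [-0.451 -0.     0.893]
 [ 0.    -1.    -0.   ]] jaw yaw 63.197309602842594
tare [500.7 206.8  59. ]
power [515.1 192.5  59. ]
45.0 pred [array([496.1, 207.3]), array([510.2, 193.1]), array([544.2, 311.9])]
47.6 pred [array([499.9, 206.1]), array([514.7, 192.7]), array([543.2, 312.9])]
blob 15 [280.66666667 231.8       ] [516.2 192.3  59. ]
blob 17 [275.52941176 237.35294118] [501.3 206.4  59. ]
[] []
```

Emit:
step_arm(
  increments=[
    [[2.84, -2.37, 0], -0.0272, 0],
    [[2.84, -2.37, 0], -0.0272, 0],
    [[2.84, -2.37, 0], -0.0272, 0],
    [[2.84, -2.37, 0], -0.0272, 0],
    [[2.84, -2.37, 0], -0.0272, 0],
    [[2.84, -2.37, 0], -0.0272, 0],
    [[2.84, -2.37, 0], -0.0272, 0],
    [[2.84, -2.37, 0], -0.0272, 0],
    [[2.84, -2.37, 0], -0.0272, 0],
    [[2.84, -2.37, 0], -0.0272, 0],
  ],
  newtons=10,
)

```text
time_s: 2.05
tool_pos: [566.6, 320.1, 222.5]
ee_rot: [-0.659, 0.256, -0.256, 0.659]
contact_force: [0.1, 0.5, -0.1]
gripper_width: 0.008
```

Emit:
step_arm(
  increments=[
    [[0, 0, -1.5], 0, 0],
    [[0, 0, -1.5], 0, 0],
    [[0, 0, -1.5], 0, 0],
    [[0, 0, -1.0], 0, 0],
    [[0, 0, 0], 0, 0],
    [[0, 0, 0], 0, 0],
  ],
)

```text
time_s: 2.8
tool_pos: [565.9, 321.1, 167.9]
ee_rot: [-0.659, 0.255, -0.256, 0.659]
contact_force: [-0.5, 0.4, -0.2]
gripper_width: 0.003
```

```bash
python3 -c "
from h import *
a,_=viewer.camera('wrist');b,_=viewer.camera('scene');print(r.tip_extent)
b=cv2.resize(b[140:300,160:380],None,fx=2.55,fy=2.55,interpolation=cv2.INTER_CUBIC)
b=cv2.resize(b,(400,300));cv2.imwrite('pics/c1.png',np.hstack([cv2.resize(a,(400,300)),b]))"
```

```text
17.0
```

View pics/c1.png

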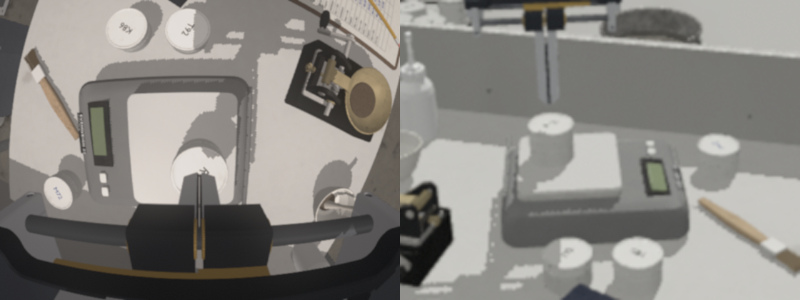

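Emit:
step_arm(
  increments=[
    [[0, 0, -1.2], 0, 0],
    [[0, 0, -1.0], 0, 0],
    [[0, 0, -0.6], 0, 0],
    [[0, 0, 0], 0, 0],
  ],
)

```text
time_s: 3.4
tool_pos: [565.6, 320.7, 138.7]
ee_rot: [0.66, -0.256, 0.255, -0.659]
contact_force: [0.2, 0.3, 0.0]
gripper_width: 0.01
```

Emit:
step_arm(
  increments=[
    [[0, 0, -0.15], 0, 0],
    [[0, 0, -0.15], 0, 0],
    [[0, 0, -0.15], 0, 0],
    [[0, 0, 0], 0, 0],
  ],
)

```text
time_s: 3.9
tool_pos: [565.8, 320.9, 134.9]
ee_rot: [0.659, -0.256, 0.256, -0.659]
contact_force: [-0.1, 0.2, -0.0]
gripper_width: 0.008
```

Emit:
step_arm(
  increments=[
    [[0, 0, -0.1], 0, 0],
    [[0, 0, -0.1], 0, 0],
    [[0, 0, 0], 0, 0],
  ],
)

```text
time_s: 4.28
tool_pos: [565.8, 320.8, 132.8]
ee_rot: [0.659, -0.256, 0.256, -0.659]
contact_force: [0.5, -0.5, 1.0]
gripper_width: 0.003
```

Emit:
step_arm(
  increments=[
    [[0, 0, -0.1], 0, 0],
    [[0, 0, -0.1], 0, 0],
    [[0, 0, 0], 0, 0],
  ],
)

```text
time_s: 4.65
tool_pos: [565.8, 320.8, 130.8]
ee_rot: [0.659, -0.256, 0.256, -0.659]
contact_force: [0.1, 0.5, -0.8]
gripper_width: 0.008
```

Emit:
step_arm(
  increments=[
    [[0, 0, -0.1], 0, 0],
    [[0, 0, -0.1], 0, 0],
    [[0, 0, 0], 0, 0],
  ],
)

```text
time_s: 5.03
tool_pos: [565.8, 320.8, 128.8]
ee_rot: [0.659, -0.256, 0.256, -0.659]
contact_force: [0.5, 1.1, 0.3]
gripper_width: 0.006
```

Emit:
step_arm(
  increments=[
    [[0, 0, -0.1], 0, 0],
    [[0, 0, 0], 0, 0],
  ],
)

```text
time_s: 5.28
tool_pos: [565.9, 320.9, 128.5]
ee_rot: [-0.659, 0.256, -0.256, 0.659]
contact_force: [-3.0, -1.7, 8.6]
gripper_width: 0.005
```

Emit:
step_arm(
  increments=[
    [[0, 0, -0.03], 0, 0],
    [[0, 0, 0], 0, 0],
  ],
)

```text
time_s: 5.52
tool_pos: [565.9, 320.9, 128.4]
ee_rot: [-0.659, 0.256, -0.256, 0.659]
contact_force: [-4.1, -1.6, 11.6]
gripper_width: 0.006
```

Emit:
step_arm(
  increments=[
    [[0, 0, 0.2], 0, 0],
    [[0, 0, 0.8], 0, 0],
    [[0, 0, 2.0], 0, 0],
    [[0, 0, 2.0], 0, 0],
    [[-2.17, -3.8, 0], 0, 0],
    [[-2.17, -3.8, 0], 0, 0],
    [[-2.17, -3.8, 0], 0, 0],
    [[0, 0, 0], 0, 0],
  ],
)

```text
time_s: 6.52
tool_pos: [500.4, 204.5, 179.4]
ee_rot: [-0.659, 0.256, -0.257, 0.659]
contact_force: [0.3, 1.1, 0.9]
gripper_width: 0.004
```

```bash
cat > v.py <<'E'
from h import *
s=r.observe();print(s["time_s"],np.round(s["tool_pos"],1))
for k in range(2):
    im,d=viewer.camera("top");rr,cc=np.mgrid[190:250,205:270];P=world_grid("top",rr,cc,d[190:250,205:270]);z=P[...,2]
    im2=im
    m=cv2.erode(((z>100)&(z<130)).astype(np.uint8),np.ones((3,3)));n,l,st,ce=cv2.connectedComponentsWithStats(m)
    for i in range(1,n):
        if st[i,4]>50:print("lid",st[i,4],"z med",np.median(z[l==i]),P[l==i][:,:2].mean(0))
    d0=np.load("d_top.npy")[190:250,205:270];P0=world_grid("top",rr,cc,d0);l0=(cv2.erode(((P0[...,2]>100)).astype(np.uint8),np.ones((3,3)))>0)
    print("before z",np.median(P0[l0][:,2]),P0[l0][:,:2].mean(0))
cv2.imwrite("pics/c2.png",cv2.resize(im[170:290,180:330],None,fx=5,fy=5,interpolation=cv2.INTER_CUBIC))
E
python3 v.py
```

```text
6.525 [500.4 204.5 179.4]
lid 172 z med 109.6596839195513 [566.24969393 328.61187264]
before z 117.72484208617823 [565.11204196 319.92148186]
lid 161 z med 109.43413441557414 [566.84260715 329.51230237]
before z 117.72484208617823 [565.11204196 319.92148186]
```

View pics/c2.png

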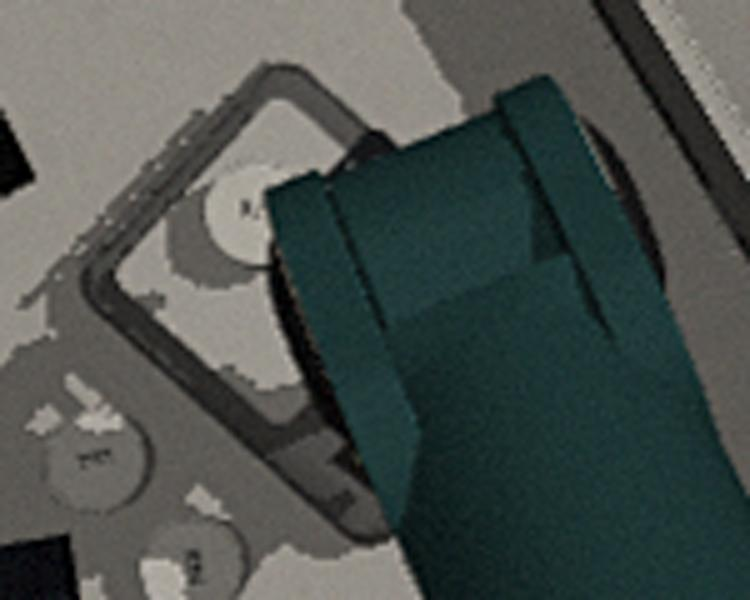

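Emit:
step_arm(
  increments=[
    [[-0.1, 0.3, -2.0], 0, 0],
    [[0, 0, -2.5], 0, 0],
    [[0, 0, -2.5], 0, 0],
    [[0, 0, -1.4], 0, 0],
    [[0, 0, -0.6], 0, 0],
    [[0, 0, 0], 0, 0],
  ],
)

```text
time_s: 7.38
tool_pos: [500.0, 210.1, 87.9]
ee_rot: [-0.659, 0.256, -0.256, 0.659]
contact_force: [0.1, 1.0, 0.1]
gripper_width: 0.003
```

```bash
python3 -c "
from h import *
a,_=viewer.camera('wrist');b,_=viewer.camera('scene')
a=cv2.resize(a[180:340,170:390],(400,300),interpolation=cv2.INTER_CUBIC)
b=cv2.resize(b[185:285,240:375],(400,300),interpolation=cv2.INTER_CUBIC);cv2.imwrite('pics/c3.png',np.hstack([a,b]))"
```

```text
(no output)
```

View pics/c3.png

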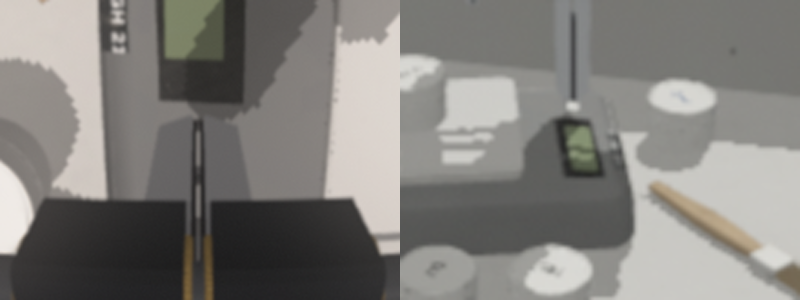

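Emit:
step_arm(
  increments=[
    [[0, -0.25, 0], 0, 0],
    [[0, 0, -0.6], 0, 0],
    [[0, 0, -0.3], 0, 0],
    [[0, 0, 0], 0, 0],
  ],
)

```text
time_s: 7.98
tool_pos: [499.5, 207.3, 78.3]
ee_rot: [0.659, -0.256, 0.255, -0.659]
contact_force: [-0.7, 0.2, 0.4]
gripper_width: 0.005
```

Emit:
step_arm(
  increments=[
    [[0, 0, -0.1], 0, 0],
    [[0, 0, -0.1], 0, 0],
    [[0, 0, 0], 0, 0],
  ],
)

```text
time_s: 8.35
tool_pos: [499.8, 207.4, 76.6]
ee_rot: [-0.659, 0.256, -0.256, 0.659]
contact_force: [-0.5, -0.6, 1.2]
gripper_width: 0.009
```

Emit:
step_arm(
  increments=[
    [[0, 0, -0.1], 0, 0],
    [[0, 0, 0], 0, 0],
  ],
)

```text
time_s: 8.6
tool_pos: [499.8, 207.3, 75.6]
ee_rot: [0.659, -0.256, 0.256, -0.659]
contact_force: [-0.0, 0.4, 3.1]
gripper_width: 0.006
```

Emit:
step_arm(
  increments=[
    [[0, 0, -0.1], 0, 0],
    [[0, 0, 0], 0, 0],
  ],
)

```text
time_s: 8.85
tool_pos: [499.8, 207.4, 74.6]
ee_rot: [-0.659, 0.256, -0.256, 0.659]
contact_force: [-0.3, 0.4, 3.3]
gripper_width: 0.002
```

Emit:
step_arm(
  increments=[
    [[0, 0, -0.06], 0, 0],
    [[0, 0, 0], 0, 0],
  ],
)

```text
time_s: 9.1
tool_pos: [499.8, 207.4, 74.4]
ee_rot: [-0.659, 0.256, -0.256, 0.659]
contact_force: [-3.3, -0.5, 9.1]
gripper_width: 0.005
```

Emit:
step_arm(
  increments=[
    [[0, 0, 0.2], 0, 0],
    [[0, 0, 0.8], 0, 0],
    [[0, 0, 2.5], 0, 0],
    [[0, 0, 4.0], 0, 0],
    [[0, 0, 4.0], 0, 0],
    [[0, 0, 3.0], 0, 0],
  ],
)

```text
time_s: 9.85
tool_pos: [499.8, 207.3, 221.1]
ee_rot: [-0.659, 0.255, -0.256, 0.66]
contact_force: [0.7, -0.3, -0.4]
gripper_width: 0.005
```

Emit:
step_arm(
  increments=[
    [[-2.2, 3.5, 0], 0, 0],
    [[-2.2, 3.5, 0], 0, 0],
    [[-2.2, 3.5, 0], 0, 0],
    [[-2.2, 3.5, 0], 0, 0],
    [[-2.2, 3.5, 0], 0, 0],
    [[-2.2, 3.5, 0], 0, 0],
    [[-2.2, 3.5, 0], 0, 0],
    [[-2.2, 3.5, 0], 0, 0],
    [[-2.2, 3.5, 0], 0, 0],
    [[0, 0, 0], 0, 0],
  ],
)

```text
time_s: 11.1
tool_pos: [299.1, 524.5, 219.0]
ee_rot: [0.66, -0.255, 0.254, -0.66]
contact_force: [0.7, -0.6, 0.1]
gripper_width: 0.008
```

```bash
python3 v.py
```

```text
11.1 [299.1 524.5 219. ]
lid 285 z med 109.77631051581693 [565.55490077 320.57552825]
before z 117.72484208617823 [565.11204196 319.92148186]
lid 275 z med 109.69339803385151 [566.17925618 319.84507205]
before z 117.72484208617823 [565.11204196 319.92148186]
```

View pics/c2.png

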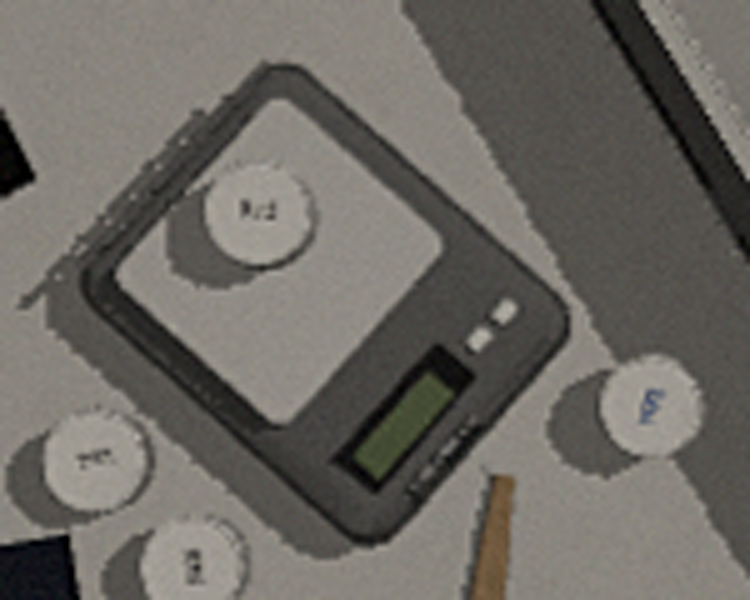

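The tin (crop 260,215) is where it was, with its lid down. Both keys (479,340 and 505,313) and the bystanders in the crop look unchanged.

```bash
python3 -c "
from rig import workorder;print(workorder.close_job())"
```

```text
the job is handed in; nothing more can be done
None
```

The lid is fully on, the tare key was pressed once afterwards and let go, and the job is handed in at about 11 s on the robot clock. I never saw a display reading, so the zeroing itself is inferred from the key press.

- **Lid:** I pressed it down with closed fingertips to a hard stop at about 12 N. Its top dropped from z = 117.7 to 109.7 mm, against about 110.5 mm expected when home; the difference is within the 2 mm calibration. The 2 N of sliding friction did not show in the force readings, so the hard stop and the depth measurement are what confirm it.
- **Tin:** its position on the pan is unchanged to within about 1 mm.
- **Tare key:** I pressed it to a hard stop at about 9 N. It began to resist at about 1 N and reached about 3 N near full travel, stopping at about the expected full-travel height. The fingertips then lifted clear.
- **Power key:** by the measured position and the known fingertip width, the fingertips stayed about 6 mm clear of it. The networks found neither key, so I placed both from the picture and the balance outline, which agreed within about 2 mm.
- **Surroundings:** the last top view shows the neighbouring tins, the brush and the weight case, as far as they are in the crop, where they were.

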